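# Turn the glue carousel to the wooden ring

## Robot

A 6-joint arm with a two-finger parallel gripper is mounted at the origin on the work surface; the furniture and walls round the work are solid. World frame = base frame: x ahead of the robot, y to its left, z up, the work surface at z = 0. Lengths are in mm, angles in degrees, forces in N, time in s.
With the tool pointing down it reaches from about 350 to 850 mm from the base axis. Payload 8.1 kg.
Tool frame: the origin (TCP) lies at the centre of the arm's flange, where the gripper is bolted on; the fingertips stand 173 mm ahead of it and the grasp point (between the pads) lies 155 mm ahead of it; z points along the fingers, y is the line along which they close (so a half turn about z gives the same grasp; the last joint's range is limited). The gripper opens to 85 mm and grips with 20 to 120 N. Pads are 22 mm wide; open, the fingers measure 114 mm over their backs; the gripper's body (76 mm by 85 mm) begins 54 mm behind the grasp point. The pads swing forward as they close: fully open they stand 13 mm farther back than shut.
Start: joints at [-70.153, 7.471, 85.268, -0, 87.261, -4.893], TCP at [251.124, -544.925, 404.692] pointing down, gripper open.
Joint ranges: [-169.43, 169.43], [-51.17, 129.36], [1.28, 143.12], [-76.62, 256.62], [0, 156.53], [-152.29, 152.29]. Speed limits (degrees/s): [136.94, 136.94, 159.86, 180, 180, 180].

## Interface

Orientations are given as [roll, pitch, yaw] about the fixed x, y, z axes, in that order (R = Rz(yaw) Ry(pitch) Rx(roll)).
In Python, from bench import * gives the robot as it stands.
- The arm moves only by the shell command python3 -m jog 'ROWS' [FORCE]. ROWS is text: rows parted by semicolons, each of 7 numbers parted by spaces: the shift along the tool's x, y, z scaled (see below), then the turn, a rotation vector about the tool's x, y, z scaled (see below), then the closure, from -1 (fully open) to 1 (shut). In form: tx ty tz wx wy wz hand; .... A call has 1 to 5 rows; each row shifts and turns the commanded pose from where the row before left it, along the tool's axes as they then stand; what a row does not reach is not made up. The controller multiplies each number of a shift by 0.1 m and each number of a turn by 60 degrees. A row lasts 1/8 s, in which the tool goes at most 62.5 mm and 10.7 degrees, less where a joint would pass 70% of its speed; a pose out of reach is approached as far as the arm can. A call with a number of a shift or a turn outside -1 to 1 is refused whole. A call with a gripper value outside its range is refused whole. The fingers move at their own pace and stop on an object; FORCE is the grip in N (left out, the last holds). Time passes only in rows, so rows that do not move let the fingers close. It gives the time, the measured TCP pose, the force, the opening and the grip force at its end, in the units of the state.
- sense(): the state, without advancing time (a new reading comes with each control period).
- snapshot(name): name is "side" or "top"; returns a dict with "img" (420x560x3 uint8, red, green, blue), "fx", "fy", "cx", "cy" (pixels), "dist" ([k1, k2, p1, p2, k3] as OpenCV has them; the pictures are not rectified), "extrinsics" (4x4, takes a point from camera to world coordinates). Camera axes: x right, y down, z forward; pixel columns grow to the right and rows downward; lengths in mm; the calibration is good to about 2 mm. A picture is of the moment at which its call begins. There is no depth.
- hand_in(): hands the job in; it is judged then, once.
The state is a dict: "time": time; "joint_pos": joint angles; "qd": joint speeds; "joint_efforts": joint torques, N m; "tool_pos": TCP position; "tcp_rot": TCP orientation; "ft_force": force on the tool from outside, world axes, zero at the start; "wrist_torque": the same for the moment, N m; "finger_gap": finger opening in mm; "grip_force": force on a finger pad.
Only numpy, scipy, OpenCV 4.12 (cv2) and the standard library are available. Lean on these libraries where they do the work, as an engineer would, in place of code of your own. Each camera call takes 0.05 s, during which the arm holds its last target. There are 200 camera calls.

## Task

The next piece to be glued is the dark wooden ring. Turn the four-armed carousel by pushing sideways on one of its arms with a fingertip, gripping nothing, until the cup with the ring stands squarely before the upright post of the stand, and leave it at rest there. Push gently, do not touch or spill what lies in the cups, and leave the vials and side cutters alongside where they are.

Things in the scene. Friction and masses are not known exactly. Their poses are not given: they have to be found in the camera images.
- hub (a point): Centre of the carousel's hub (40 mm across), on its upright turning axis, on top of the hub nut, 60 mm above the table. Below the arms there is only a foot disc (100 mm across, 8 mm high), a pillar on the axis (at most 36 mm across) and the flat bar to the post.
- cup_0 (a point): Centre of the inner floor of the empty cup, 112 mm from the axis, 45 mm above the table. All four cups are alike: 49 mm outer and 43 mm inner diameter, rim 55 mm above the table. Cups 0, 1, 2, 3 follow each other counter-clockwise seen from above, 90 degrees apart.
- cup_1 (a point): The same point of cup 1, which holds the ring, the bead or the stone.
- cup_2 (a point): The same point of cup 2, which holds the ring, the bead or the stone.
- cup_3 (a point): The same point of cup 3, which holds the ring, the bead or the stone.
- station (a point): Where the centre of a cup's inner floor stands when it is squarely before the station post: 112 mm from the axis, 45 mm up; x axis from hub to post. The post is an upright steel rod (10 mm thick, 70 mm high) 160 mm from the axis, joined to the foot by a flat bar 8 mm high; a short tip near its top points at the hub and ends 138 mm from the axis, clear of the cups. The stand is fixed.
- ring_center (a point): Centre of the dark wooden ring (32 mm across, 12 mm high, with a hole), lying loose and flat in one of the cups, with up to 6 mm of play.
- bead_center (a point): Centre of the carved wooden barrel bead (30 x 26 x 25 mm), loose in another cup.
- stone_center (a point): Centre of the black and green oval turquoise stone (20 x 30 x 17 mm, no hole to be seen from above), loose in another cup.
- vial_tall: Clear bead vial with a screw cap, 29 mm across, 52 mm high, standing loose beside the carousel; origin at the centre of its underside. Bystander.
- vial_short: Clear bead vial with a screw cap, 29 mm across, 46 mm high, standing loose beside the carousel; origin at the centre of its underside. Bystander.
- nippers: Side cutters with dipped handles, 43 x 116 x 13 mm, lying loose; origin at the centre of the underside. Bystander.
- carousel: Turning cross of four level arms; origin on its axis at table height, z up, x axis along the arm of cup 0, y along that of cup 1. Each arm is a bare metal bar 10 mm wide, 43 to 53 mm above the table, free to push from 20 to 87 mm from the axis, with a cup at its end. Turns either way (at least a full turn) and stays where it is left (friction 0.06 N m).

How it is judged (in metres and radians):
On the way:
1. a finger pushes the carousel (contact force between the fingers and carousel above 0.3 N), for 0.05 s.
At the end, for the whole second after the job is handed in: The cup that holds the wooden ring is within 9 mm (about 4.6 degrees) of its place before the station post, the ring, bead and stone each lie in a cup (centre within 18 mm of the cup's centre), and the carousel is at rest (below 0.05 rad/s) (((horizontal distance between cup_1 and station below 0.009 m and horizontal distance between ring_center and cup_1 below 0.018 m) or (horizontal distance between cup_2 and station below 0.009 m and horizontal distance between ring_center and cup_2 below 0.018 m) or (horizontal distance between cup_3 and station below 0.009 m and horizontal distance between ring_center and cup_3 below 0.018 m)) and (horizontal distance between bead_center and cup_1 below 0.018 m or horizontal distance between bead_center and cup_2 below 0.018 m or horizontal distance between bead_center and cup_3 below 0.018 m) and (horizontal distance between stone_center and cup_1 below 0.018 m or horizontal distance between stone_center and cup_2 below 0.018 m or horizontal distance between stone_center and cup_3 below 0.018 m) and angular speed of carousel below 0.05 rad/s); the robot touches nothing.
It fails at once if the ring, bead or stone is lifted or falls out of its cup (height (world z) of ring_center above 0.066 m or height (world z) of any of ring_center, bead_center, stone_center below 0.035 m or height (world z) of bead_center above 0.0725 m or height (world z) of stone_center above 0.0685 m).
It fails at once if the ring, bead or stone is touched by the gripper (contact force between the fingers and ring above 0.5 N or contact force between the fingers and bead above 0.5 N or contact force between the fingers and stone above 0.5 N).
It fails at once if a vial or the cutters are moved by more than 15 mm (distance of any of vial_tall, vial_short, nippers from where it was at the start of the episode above 0.015 m).
It fails at once if an arm or the hub of the carousel is gripped between the fingers instead of pushed (contact force between the fingers and carousel above 0.5 N and height (world z) of the grasp point below 0.06 m and horizontal distance between the grasp point and hub below 0.095 m and (x of the grasp point in the frame of carousel between -0.006 and 0.006 m or y of the grasp point in the frame of carousel between -0.006 and 0.006 m)).
It fails at once if the carousel is pushed roughly (more than 25 N) (contact force between the fingers and carousel above 25 N).
It also fails if it takes over 42 s, if anything falls off the work surface, if the arm or the gripper's body presses on something with over 40 N, if the wrist force passes 120 N, or if a joint passes its speed limit or range.

## Working session

There is one attempt and no reset: what is moved stays moved. The work goes in short steps, Python scripts to look and compute and a shell command to move; the robot and the scene stay as the last step left them, time stands still between calls to the robot, and variables do not carry over. Pictures are saved under pics/ and viewed, at most 10 in all, crops included, and the job is handed in when it is done.

```bash
mkdir -p pics; cat > h.py <<'E'
from bench import *
import numpy as np, cv2
def snap(n,f):
    s=snapshot(n); cv2.imwrite('pics/'+f,s['img'][:,:,::-1]); np.savez('pics/'+n+'.npz',**{k:np.array(v) for k,v in s.items()}); return s
def ray(s,uv,z):
    K=np.array([[float(s['fx']),0,float(s['cx'])],[0,float(s['fy']),float(s['cy'])],[0,0,1]])
    p=cv2.undistortPoints(np.array(uv,float).reshape(-1,1,2),K,np.array(s['dist'],float)).reshape(-1,2)
    T=np.array(s['extrinsics']); d=np.c_[p,np.ones(len(p))]@T[:3,:3].T; o=T[:3,3]
    return o+d*((z-o[2])/d[:,2])[:,None]
E
python3 - <<'E'
from h import *
a=snap('top','t0.png');b=snap('side','s0.png')
print(a['extrinsics'],b['extrinsics'],a['fx']);s=sense();print(s)
E
```

```text
[[-1.09742682e-02 -9.80609671e-01  1.95663585e-01  3.85662331e+02]
 [-9.99771325e-01  1.43519156e-02  1.58530700e-02  1.35901838e+02]
 [-1.83538210e-02 -1.95444866e-01 -9.80542932e-01  9.37812521e+02]
 [ 0.00000000e+00  0.00000000e+00  0.00000000e+00  1.00000000e+00]] [[ 9.91285507e-01 -4.72501254e-02  1.22965320e-01  4.21841746e+02]
 [-1.31664847e-01 -3.84951185e-01  9.13497101e-01 -7.79433075e+02]
 [ 4.17279292e-03 -9.21726647e-01 -3.87817711e-01  4.44579777e+02]
 [ 0.00000000e+00  0.00000000e+00  0.00000000e+00  1.00000000e+00]] 436.95918782362634
{'time': 0.1, 'joint_pos': array([-7.01525229e+01,  7.51149823e+00,  8.53253051e+01, -2.27402952e-03,
        8.72607962e+01, -4.89484111e+00]), 'qd': array([-0.05288734, -0.09556235, -0.15392794, -0.02338945,  0.1190322 ,
        0.10556848]), 'joint_efforts': array([ 1.55057143e-03, -5.70954251e+01, -5.01940978e+01, -1.31164684e-04,
        8.23035050e-03, -8.81934875e-05]), 'tool_pos': array([ 251.0464463 , -544.71961819,  403.7198848 ]), 'tcp_rot': array([-1.79902563e+02, -6.06493664e-03,  2.47424236e+01]), 'ft_force': array([-0.75675112, -0.09147163, -0.00121213]), 'wrist_torque': array([-0.01804799, -0.00052856, -0.02126639]), 'grip_force': 0.0, 'finger_gap': 85.29650924342613}
```

View pics/t0.png

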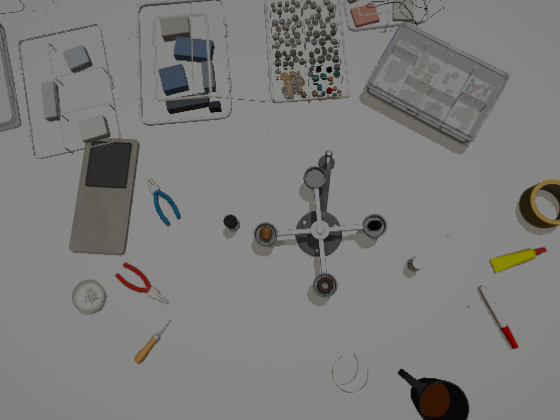

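View pics/s0.png

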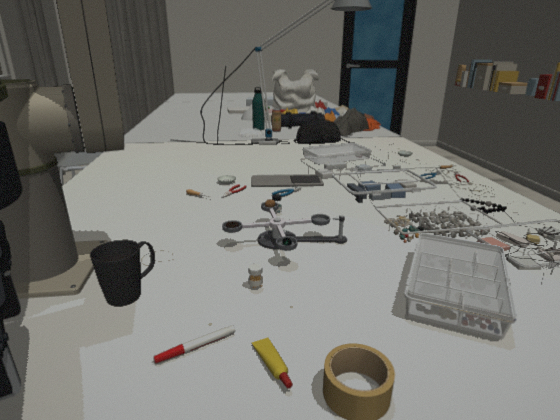

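The top view shows the hub at about (320,229), with cups at (316,177) empty, (265,234) brown bead, (325,285) and (374,226). The post is near (327,158), and the vials are at (231,222) and (414,264). I'll zoom in to tell the ring from the stone.

```bash
python3 - <<'E'
from h import *
im=cv2.imread('pics/t0.png')[140:310,215:435]
cv2.imwrite('pics/t0c.png',cv2.convertScaleAbs(cv2.resize(im,None,fx=3.5,fy=3.5,interpolation=cv2.INTER_CUBIC),alpha=1.6))
E
```

```text
(no output)
```

View pics/t0c.png

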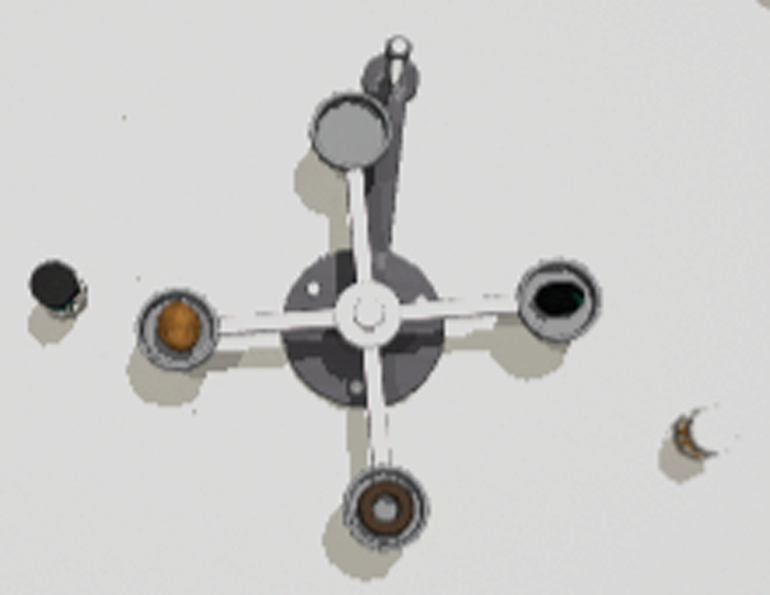

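The ring is in the cup at the bottom, crop (385,508), opposite the empty one at (350,131). The bead is at the left and the stone at the right. Post top is at (398,45) and its foot disc at (390,78). Next I compute the points.

```bash
python3 - <<'E'
from h import *
s=np.load('pics/top.npz')
f=lambda c,z: ray(s,np.array([c])/3.5+[214.6,139.6],z)[0]
P={'hub':f((369,314),60),'c0':f((350,131),55),'bead':f((178,329),55),'ring':f((386,508),55),'stone':f((559,300),55),'ptop':f((399,45),70),'pfoot':f((390,78),8),'foot':f((363,328),8),'vL':f((55,286),50),'vR':f((712,432),46)}
h=P['hub'][:2]
# pink/center from cups
C=np.mean([P[k][:2] for k in('c0','bead','ring','stone')],0)
for k,v in P.items():
    d=v[:2]-C; print(k,v.round(1),'r %.1f ang %.1f'%(np.hypot(*d),np.degrees(np.arctan2(d[1],d[0]))))
print('C',C)
E
```

```text
hub [527.5  76.3  60. ] r 0.5 ang -144.7
c0 [639.2  84.3  55. ] r 111.5 ang 3.9
bead [521.  187.6  55. ] r 111.2 ang 93.6
ring [416.5  69.4  55. ] r 111.7 ang -176.3
stone [535.1 -34.8  55. ] r 111.6 ang -86.3
ptop [687.4  54.9  70. ] r 160.9 ang -7.8
pfoot [687.1  55.4   8. ] r 160.6 ang -7.6
foot [527.3  76.7   8. ] r 0.7 ang 173.1
vL [548.5 260.6  50. ] r 185.1 ang 83.6
vR [ 458.2 -120.3   46. ] r 208.9 ang -109.5
C [527.97668359  76.65247617]
```

Layout: hub (528,77), ring arm at −176.3°, station at −7.7°, so it needs +168.6° counter-clockwise. I'll push the stone arm (−86.3°) from its clockwise side with the closed fingers and keep the tool aligned with the arm.

```bash
python3 -m jog '0.41 -0.37 0 0 0 0 1;0.41 -0.37 0 0 0 0 1;0.41 -0.37 0 0 0 0 1;0.41 -0.37 0 0 0 0 1;0.41 -0.37 0 0 0 0 1' 20; python3 -m jog '0.41 -0.37 0 0 0 0 1;0.41 -0.37 0 0 0 0 1;0.41 -0.37 0 0 0 0 1;0.41 -0.37 0 0 0 0 1;0.41 -0.37 0 0 0 0 1'; python3 -m jog '0.41 -0.37 0 0 0 0 1;0 0 0 0 0 0.175 1;0 0 0 0 0 0.175 1;0 0 0 0 0 0 1;0 0 0 0 0 0 1'
```

```text
time: 0.72
tool_pos: [360.1, -289.4, 404.3]
tcp_rot: [-180.0, -0.0, 24.7]
ft_force: [0.1, -0.6, 0.4]
finger_gap: -0.2
grip_force: 0.0
time: 1.35
tool_pos: [468.9, -35.5, 404.5]
tcp_rot: [180.0, 0.0, 24.7]
ft_force: [-0.3, -0.9, 0.2]
finger_gap: -0.2
grip_force: 0.0
time: 1.98
tool_pos: [490.3, 13.3, 404.5]
tcp_rot: [-180.0, 0.0, 4.0]
ft_force: [0.7, -0.2, -0.0]
finger_gap: 0.3
grip_force: 0.0
```

```bash
python3 -m jog '0 0 0.4 0 0 0 1;0 0 0.4 0 0 0 1;0 0 0.4 0 0 0 1;0 0 0.4 0 0 0 1;0 0 0.3 0 0 0 1'; python3 -m jog '0 0 0 0 0 0 1;0 0 0 0 0 0 1';  python3 - <<'E'
from h import *
im=snap('top','t1.png')['img'];im2=snap('side','s1.png')['img']
a=cv2.resize(im[140:310,215:435],None,fx=1.8,fy=1.8);b=cv2.resize(im2[160:330,180:400],None,fx=1.8,fy=1.8)
cv2.imwrite('pics/m1.png',np.hstack([a,b])[:,:,::-1])
E
```

```text
time: 2.6
tool_pos: [489.7, 13.2, 212.8]
tcp_rot: [-180.0, 0.1, 3.9]
ft_force: [0.4, 0.4, -0.5]
finger_gap: 0.0
grip_force: 0.0
time: 2.85
tool_pos: [491.0, 13.3, 216.0]
tcp_rot: [180.0, -0.1, 3.8]
ft_force: [-0.3, -0.7, 0.3]
finger_gap: -0.0
grip_force: 0.0
```

View pics/m1.png

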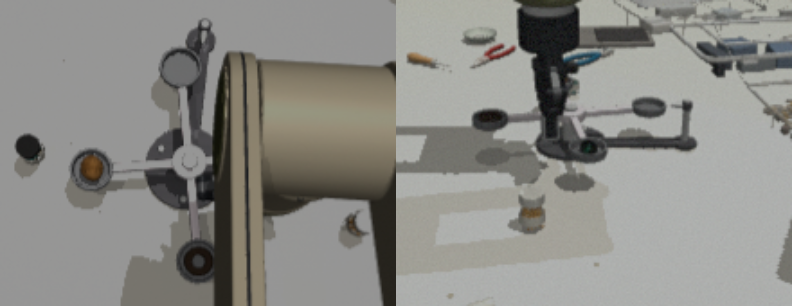

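The closed fingers stand between the ring arm (cup at (196,261) in the left panel) and the stone arm, at arm height, touching nothing. I'll move up to contact and start the arc.

```bash
python3 -m jog '0.08 0 0.04 0 0 0 1;0.08 0 0 0 0 0 1;0.05 0 0 0 0 0 1;0.03 0 0 0 0 0 1;0 0 0 0 0 0 1'; python3 -m jog '0.035 0.007 0 0 0 -0.05 1;0.035 0.007 0 0 0 -0.05 1;0.035 0.007 0 0 0 -0.05 1;0.035 0.007 0 0 0 -0.05 1;0 0 0 0 0 0 1'; python3 - <<'E'
from h import *
im=snap('top','t2.png')['img'];im2=snap('side','s2.png')['img']
a=cv2.resize(im[140:310,215:435],None,fx=1.8,fy=1.8);b=cv2.resize(im2[160:330,180:400],None,fx=1.8,fy=1.8)
cv2.imwrite('pics/m2.png',np.hstack([a,b])[:,:,::-1])
E
```

```text
time: 3.58
tool_pos: [514.5, 15.1, 210.6]
tcp_rot: [-180.0, 0.0, 3.7]
ft_force: [0.4, -0.2, -0.9]
finger_gap: -0.1
grip_force: 0.0
time: 4.2
tool_pos: [528.5, 14.3, 210.6]
tcp_rot: [-180.0, 0.0, 15.7]
ft_force: [0.4, -0.5, 1.3]
finger_gap: 0.2
grip_force: 0.0
```

View pics/m2.png

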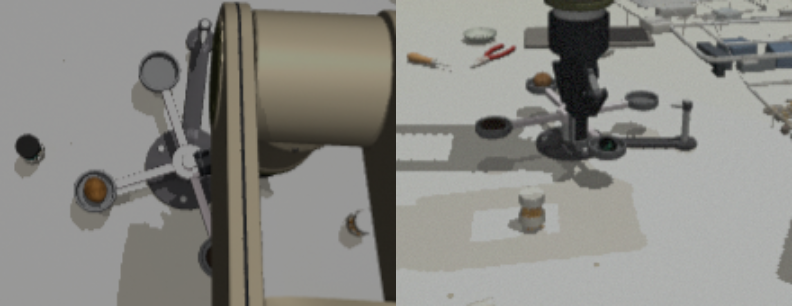

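The carousel has turned about 15° and the bead and empty cup are intact (empty cup at (158,70)). Continuing the arc.

```bash
python3 -m jog '0.048 0.011 0 0 0 -0.075 1;0.048 0.011 0 0 0 -0.075 1;0.048 0.011 0 0 0 -0.075 1;0.048 0.011 0 0 0 -0.075 1;0.048 0.011 0 0 0 -0.075 1'; python3 -m jog '0.048 0.011 0 0 0 -0.075 1;0.048 0.011 0 0 0 -0.075 1;0.048 0.011 0 0 0 -0.075 1;0.048 0.011 0 0 0 -0.075 1;0.048 0.011 0 0 0 -0.075 1'
python3 - <<'E'
from h import *
s=sense();y=np.radians(s['tcp_rot'][2]);u=np.array([np.sin(y),-np.cos(y)]);v=np.array([np.cos(y),np.sin(y)]);d=s['tool_pos'][:2]-[528,76.7];print('rad',d@u,'lat',d@v,s['joint_pos'])
E
```

```text
time: 4.92
tool_pos: [552.2, 19.4, 210.5]
tcp_rot: [-180.0, 0.0, 38.3]
ft_force: [-1.0, 0.7, 0.6]
finger_gap: -0.3
grip_force: 0.6
time: 5.55
tool_pos: [572.4, 33.1, 210.4]
tcp_rot: [-179.9, 0.0, 60.8]
ft_force: [-0.8, -0.4, -0.1]
finger_gap: -0.0
grip_force: 0.5
rad 60.00336649989553 lat -16.38448925213804 [-1.80711880e+00  1.36468237e+01  9.95914781e+01 -6.41164384e-03
  6.68236338e+01  2.73675413e+01]
```

```bash
for i in 1; do python3 -m jog '0.048 0.011 0 0 0 -0.075 1;0.048 0.011 0 0 0 -0.075 1;0.048 0.011 0 0 0 -0.075 1;0.048 0.011 0 0 0 -0.075 1;0.048 0.011 0 0 0 -0.075 1'; done; python3 -m jog '0.048 0.011 0 0 0 -0.075 1;0.048 0.011 0 0 0 -0.075 1;0.048 0.011 0 0 0 -0.075 1;0.048 0.011 0 0 0 -0.075 1;0.048 0.011 0 0 0 -0.075 1';  python3 -m jog '0.048 0.011 0 0 0 -0.075 1;0.048 0.011 0 0 0 -0.075 1;0.048 0.011 0 0 0 -0.075 1;0 0 0 0 0 0 1;0 0 0 0 0 0 1'
python3 - <<'E'
from h import *
s=sense();y=np.radians(s['tcp_rot'][2]);u=np.array([np.sin(y),-np.cos(y)]);v=np.array([np.cos(y),np.sin(y)]);d=s['tool_pos'][:2]-[528,76.7];print('rad',d@u,'lat',d@v)
im=snap('top','t3.png')['img'];im2=snap('side','s3.png')['img']
a=cv2.resize(im[140:310,215:435],None,fx=1.8,fy=1.8);b=cv2.resize(im2[160:330,180:400],None,fx=1.8,fy=1.8)
cv2.imwrite('pics/m3.png',np.hstack([a,b])[:,:,::-1])
E
```

```text
time: 6.18
tool_pos: [585.8, 53.6, 210.4]
tcp_rot: [-179.9, 0.0, 83.3]
ft_force: [-1.8, -0.6, 0.1]
finger_gap: -0.0
grip_force: 0.5
time: 6.8
tool_pos: [590.4, 77.6, 210.5]
tcp_rot: [-180.0, 0.0, 105.8]
ft_force: [-0.3, -0.9, -0.2]
finger_gap: 0.3
grip_force: 0.5
time: 7.42
tool_pos: [588.8, 92.2, 210.7]
tcp_rot: [180.0, 0.0, 119.1]
ft_force: [-0.7, 0.3, -0.6]
finger_gap: 0.3
grip_force: 0.0
rad 60.598950672741644 lat -16.059278273715194
```

View pics/m3.png

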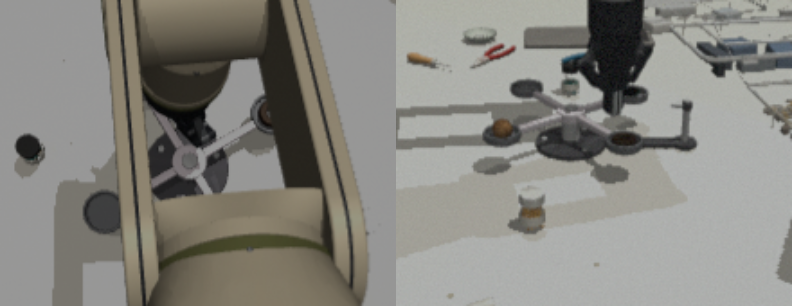

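All cups still hold their pieces. The empty cup is at (102,212), the ring cup at about (265,113). I'll measure the angle from the empty cup.

```bash
python3 - <<'E'
from h import *
s=np.load('pics/top.npz')
p=ray(s,np.array([[102,212]])/1.8+[214.8,139.8],55)[0][:2]-[528,76.7];print(np.hypot(*p),np.degrees(np.arctan2(p[1],p[0])))
E
python3 -m jog '0.048 0.011 0 0 0 -0.075 1;0.048 0.011 0 0 0 -0.075 1;0.048 0.011 0 0 0 -0.075 1;0.048 0.011 0 0 0 -0.075 1;0.048 0.011 0 0 0 -0.075 1';  python3 -m jog '0.032 0.007 0 0 0 -0.05 1;0.032 0.007 0 0 0 -0.05 1;0.032 0.007 0 0 0 -0.05 1;0.021 0.005 0 0 0 -0.033 1;0 0 0 0 0 0 1'
```

```text
113.6719758476057 119.56316329688053
time: 8.15
tool_pos: [578.4, 114.2, 210.8]
tcp_rot: [180.0, 0.0, 141.8]
ft_force: [0.3, -0.9, -1.0]
finger_gap: -0.1
grip_force: 0.5
time: 8.78
tool_pos: [570.0, 123.1, 210.8]
tcp_rot: [-180.0, -0.0, 152.7]
ft_force: [-0.1, 0.1, 1.3]
finger_gap: -0.1
grip_force: 0.0
```

```bash
python3 -m jog '0.021 0.005 0 0 0 -0.033 1;0.021 0.005 0 0 0 -0.033 1;0.021 0.005 0 0 0 -0.033 1;0.021 0.005 0 0 0 -0.033 1;0.021 0.005 0 0 0 -0.033 1';  python3 -m jog '0.021 0.005 0 0 0 -0.033 1;0.021 0.005 0 0 0 -0.033 1;0.021 0.005 0 0 0 -0.033 1;0 0 0 0 0 0 1;0 0 0 0 0 0 1'
python3 - <<'E'
from h import *
s=sense();y=np.radians(s['tcp_rot'][2]);u=np.array([np.sin(y),-np.cos(y)]);v=np.array([np.cos(y),np.sin(y)]);d=s['tool_pos'][:2]-[528,76.7];print('rad',d@u,'lat',d@v)
im=snap('top','t4.png')['img']
cv2.imwrite('pics/m4.png',cv2.convertScaleAbs(cv2.resize(im[140:310,215:435],None,fx=3.5,fy=3.5,interpolation=cv2.INTER_CUBIC),alpha=1.6)[:,:,::-1])
E
```

```text
time: 9.4
tool_pos: [561.4, 129.7, 210.8]
tcp_rot: [180.0, 0.0, 162.8]
ft_force: [1.0, -0.3, 0.2]
finger_gap: 0.3
grip_force: 0.5
time: 10.02
tool_pos: [555.6, 132.6, 210.5]
tcp_rot: [-180.0, -0.0, 168.5]
ft_force: [0.3, 0.6, -0.2]
finger_gap: 0.0
grip_force: 0.0
rad 60.234818931103 lat -15.953362501283031
```

View pics/m4.png

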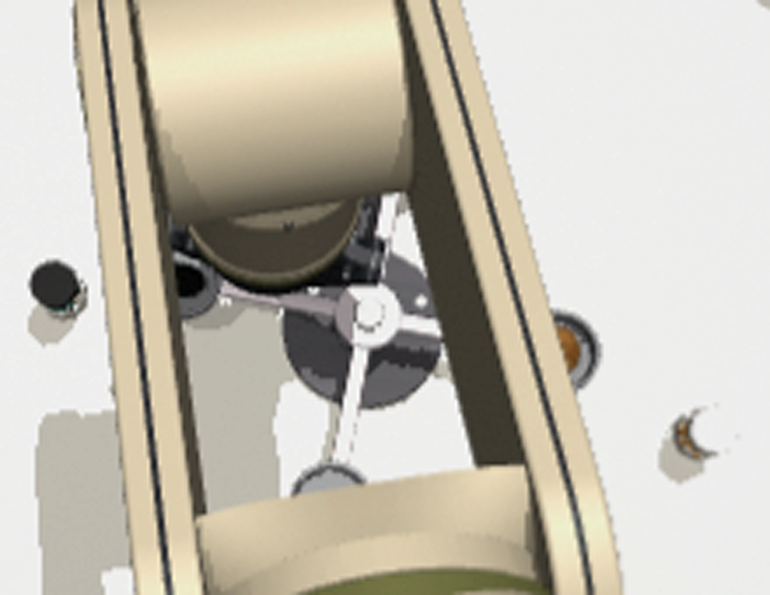

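The station-side view is hidden by the arm, but the empty-cup arm (centre about (343,460)) gives the angle. The stone sits in its cup at (190,283). About 3.5° remain, so I'll push those, then back off, lift clear and look.

```bash
python3 - <<'E'
from h import *
s=np.load('pics/top.npz')
for c,z in(((343,460),53),((190,287),55)):
  p=ray(s,np.array([c])/3.5+[214.6,139.6],z)[0][:2]-[528,76.7];print(np.hypot(*p),np.degrees(np.arctan2(p[1],p[0])))
E
python3 -m jog '0.013 0.003 0 0 0 -0.02 1;0.013 0.003 0 0 0 -0.02 1;0.006 0.001 0 0 0 -0.01 1;0 0 0 0 0 0 1;0 0 0 0 0 0 1'
python3 -m jog '-0.1 0 0 0 0 0 1;-0.15 0 0 0 0 0 1;0 0 -0.3 0 0 0 1;0 0 -0.5 0 0 0 1;0 0 -0.5 0 0 0 1'
python3 -m jog '0 0 -0.5 0 0 0 1;0 0.5 0 0 0 0 1;0 0.5 0 0 0 0 1;0 0.5 0 0 0 0 1;0 0.5 0 0 0 0 1'
python3 -m jog '0 0.5 0 0 0 0 1;0 0.5 0 0 0 0 1;0 0.5 0 0 0 0 1;0 0 0 0 0 0 1;0 0 0 0 0 0 1'
python3 - <<'E'
from h import *
im=snap('top','t5.png')['img']
cv2.imwrite('pics/m5.png',cv2.convertScaleAbs(cv2.resize(im[140:310,215:435],None,fx=3.5,fy=3.5,interpolation=cv2.INTER_CUBIC),alpha=1.6)[:,:,::-1])
E
```

```text
85.53352860005522 168.93911175191852
105.29662803983973 80.23627127893582
time: 10.7
tool_pos: [552.7, 133.9, 210.7]
tcp_rot: [180.0, -0.0, 171.6]
ft_force: [-1.0, 0.4, -0.4]
finger_gap: -0.1
grip_force: 0.0
time: 11.32
tool_pos: [577.8, 130.0, 341.8]
tcp_rot: [-180.0, -0.0, 171.5]
ft_force: [1.3, 1.5, 0.1]
finger_gap: 0.0
grip_force: 0.0
time: 11.95
tool_pos: [607.5, 329.6, 390.8]
tcp_rot: [180.0, 0.0, 171.5]
ft_force: [0.8, -1.5, 0.2]
finger_gap: 0.8
grip_force: 0.0
time: 12.58
tool_pos: [629.2, 476.3, 389.9]
tcp_rot: [-179.9, -0.0, 171.6]
ft_force: [-0.6, -0.1, -0.1]
finger_gap: -0.3
grip_force: 0.0
```

View pics/m5.png

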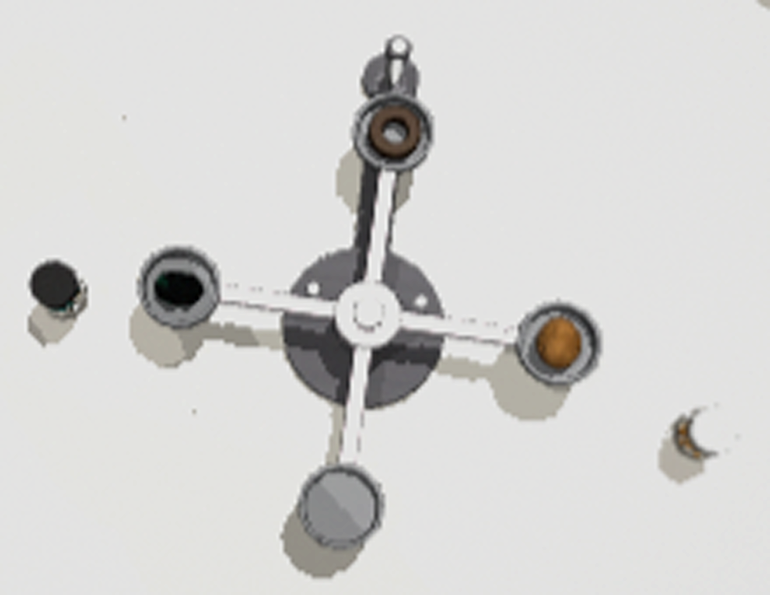

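The ring cup is at (393,132), in line with the post at (398,45). The stone, bead and empty cup are at (179,287), (559,343) and (341,506), and the vials haven't moved. Next is a check of the angle.

```bash
python3 - <<'E'
from h import *
s=np.load('pics/top.npz')
for c,o in(((393,132),0),((179,287),-90),((341,506),180),((559,343),90)):
  p=ray(s,np.array([c])/3.5+[214.6,139.6],55)[0][:2]-[528,76.7];print(np.hypot(*p),(np.degrees(np.arctan2(p[1],p[0]))+o+180)%360-180)
E
```

```text
111.66150566599508 -9.274484926965812
111.68474109477224 -9.248355247144133
111.57337392398938 -9.4279097466233
111.63310550701966 -9.368045837511602
```

That is −9.3° against −7.7° for the post, about 3 mm off with 9 mm allowed. Handing in.

```bash
python3 -c "
from bench import *
print(hand_in())"
```

```text
the job is handed in; nothing more can be done
None
```

The ring's cup now stands before the post, about 3 mm from its exact place by my measurement (9 mm allowed). The stone and bead are still in their cups, the arm is clear and the job is handed in; no verdict came back.

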